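# Start the inspection run by key, in order

## Task

Start the inspection run on the light table by pressing three keys with a fingertip, gently and in this order: the mushroom-shaped vent plunger on top of the round test chamber, then the long bar key on the lamp box, then the square key on the camera handset. Push each one down until it is fully in and stays there, and only then go to the next; do not press the round key on the handset. Do not push hard (well under 20 N), do not lift or shove the chamber, the lamp box or the handset, leave everything else standing where it is, and finish with the hand clear.

Things in the scene. Friction and masses are not known exactly. Their poses are not given: they have to be found in the camera images.
- chamber: Round metal vacuum test chamber, loose, about 1.6 kg, standing on the light table: a drum 128 mm across with a lid flange 144 mm across, lid top 57 mm above its underside. On the lid: the mushroom-headed vent plunger, three fixed thumbscrews (14 mm across, 12 mm tall, at 56 mm from the centre along +y, -y and +x), a copper window and a row of small pins. Origin: centre of the underside; z up; the plunger lies 38 mm from the centre towards the chamber's own -x. Any yaw.
- lamp_box: Grey lamp supply, loose, about 0.9 kg, 84 x 120 x 50 mm (x, y, z). On its top: the long white bar key (50 mm along y, 16 mm wide) at x -16, y -15 mm, and a fixed round dimmer knob (22 mm across, 14 mm tall) at x +14, y +38 mm. Origin: centre of the underside, z up.
- handset: Flat black camera handset, loose, about 0.45 kg, 72 x 132 x 28 mm (x, y, z). On its top two white keys: the square one (28 mm wide) at y +36 mm and the round one (28 mm across) at y -36 mm. Origin: centre of the underside, z up.
- vent_top (a point): Centre of the top of the vent plunger, a steel mushroom head 28 mm across whose flat crown is 20 mm across; 85 mm above the chamber's underside when up, 79 mm when left fully in (the dark collar round its stem reaches 61 mm, the thumbscrews 69 mm). Moves with the plunger and its head.
- lamp_top (a point): Centre of the top face of the lamp box's bar key; 18 mm above the box's top when up, 12 mm when left fully in. Moves with the key and its cap.
- record_top (a point): Centre of the top face of the handset's square key; 18 mm above the handset's top when up, 12 mm when left fully in. Moves with the key and its cap.
- stop_top (a point): Centre of the top face of the handset's round key, which must be left up; 18 mm above the handset's top.
- vent (a joint): Vent plunger on the chamber. Joint: 0 m up, 0.006 m fully in, straight down; starts within 1 mm of up, stays at the depth it is left. Its cap is sprung on it (1.5 N per mm, up to 7 mm, springs back): 3 N sinks the cap 2 mm, then drives the key; once the key is in, only the cap gives. Pushing the top 8 to 12 mm below its height when up, or until 5 to 6 N are felt, sets it fully.
- lamp (a joint): Bar key on the lamp box. Joint: 0 m up, 0.006 m fully in, straight down; starts within 1 mm of up, stays at the depth it is left. Its cap is sprung on it (1.5 N per mm, up to 7 mm, springs back): 3 N sinks the cap 2 mm, then drives the key; once the key is in, only the cap gives. Pushing the top 8 to 12 mm below its height when up, or until 5 to 6 N are felt, sets it fully.
- record (a joint): Square key on the handset. Joint: 0 m up, 0.006 m fully in, straight down; starts within 1 mm of up, stays at the depth it is left. Its cap is sprung on it (1.5 N per mm, up to 7 mm, springs back): 3 N sinks the cap 2 mm, then drives the key; once the key is in, only the cap gives. Pushing the top 8 to 12 mm below its height when up, or until 5 to 6 N are felt, sets it fully.
- stop (a joint): Round key on the handset, to be left up. Works like the others.
- light_table: Fixed flat light table, 480 x 1120 mm, bright top 25 mm above the bench; everything listed here stands on it. Origin: centre of its underside.
- jar: Small amber glass jar with a white cap, 42 mm across, 50 mm tall, loose; a bystander between the task's things. Origin: centre of the underside.
- collar: Loose steel collar (ring), 42 mm across, 20 mm tall; a bystander between the task's things. Origin: centre of the underside.
- screwdriver: Screwdriver with a black handle lying roughly across the near edge of the light table; a bystander. Origin: middle of its underside.
- dish: Shallow glass dish, 84 mm across, 16 mm tall, near the far edge; a bystander. Origin: centre of the underside.
- lens: Dark steel lens barrel standing upright, 34 mm across, 58 mm tall, near the far edge; a bystander. Origin: centre of the underside.
- gauge_block: Steel block 30 x 60 x 12 mm lying flat near the far edge; a bystander. Origin: centre of the underside.
Things that resemble listed ones, but are neither listed nor needed, are in the scene too. Leave any turquoise look-alike of the chamber alone. What is shaped like the handset but orange is not meant.

How it is judged:
By the outcome, as a careful person would: the job done as asked, in the order asked, and still so for the second after the job is handed in, with the robot touching nothing.
It also fails if it takes over 58 s, if anything falls off the work surface, if the arm or the gripper's body presses on something with over 40 N, if the wrist force passes 120 N, or if a joint passes its speed limit or range.

## Robot

A 6-joint arm with a two-finger parallel gripper is mounted at the origin on the work surface. World frame = base frame: x ahead of the robot, y to its left, z up, the work surface at z = 0. Lengths are in mm, angles in degrees, forces in N, time in s.
With the tool pointing down it reaches from about 350 to 850 mm from the base axis. Payload 8.1 kg.
Tool frame: the origin (TCP) lies at the very end of the fingers, on their centre line; the grasp point (between the pads) lies 19 mm behind it; z points along the fingers, y is the direction in which the jaws open and shut (so a half turn about z gives the same grasp; the last joint's range is limited). The gripper opens to 85 mm and grips with 20 to 120 N. Pads are 22 mm wide; open, the fingers measure 114 mm over their backs; the gripper's body (76 mm by 85 mm) begins 54 mm behind the grasp point. The pads swing forward as they close: fully open they stand 13 mm farther back than shut.
Start: joints at [-78.117, 7.471, 85.268, -0, 87.261, -4.893], TCP at [173.201, -574.462, 231.292] pointing down, gripper open.
Joint ranges: [-169.43, 169.43], [-51.17, 129.36], [1.28, 143.12], [-76.62, 256.62], [0, 156.53], [-152.29, 152.29]. Speed limits (degrees/s): [136.94, 136.94, 159.86, 180, 180, 180].

## Interface

Orientations are given as [roll, pitch, yaw] about the fixed x, y, z axes, in that order (R = Rz(yaw) Ry(pitch) Rx(roll)).
In Python, from bench import r gives the robot as it stands.
- The arm moves only by the shell command python3 -m jog 'ROWS' [OPENING] [FORCE]. ROWS is JSON, a list of rows, each a list of 6 numbers: the shift along the tool's x, y, z normalised to -1 to 1, where 1 is 0.25 m, then the turn, a rotation vector about the tool's x, y, z normalised to -1 to 1, where 1 is pi rad. In form: [[x, y, z, ax, ay, az], ...]. A call has 1 to 10 rows; each row is the pose to reach, as a shift and turn from the pose commanded when the call began, along the tool's axes at that moment, turning the shorter way round; what a row does not reach only later rows make up. A row lasts 1/10 s, in which the tool goes at most 50 mm and 8.59 degrees, less where a joint would pass 70% of its speed; a pose out of reach is approached as far as the arm can. A call with a number of a shift or a turn outside -1 to 1 is refused whole. A call with a gripper value outside its range is refused whole. OPENING is the opening, from 0 (shut) to 1 (fully open), set as the call begins (- or left out, the last holds). The fingers move at their own pace and stop on an object; FORCE is the grip in N (left out, the last holds). Time passes only in rows, so rows that repeat a pose let the fingers close. It gives the time, the measured TCP pose, the force and the opening at its end, in the units of the state.
- r.sense(): the state, without advancing time (a new reading comes with each control period).
- r.snapshot(name): name is "scene" or "top"; returns a dict with "pixels" (420x560x3 uint8, red, green, blue), "intrinsics" (3x3 intrinsics, pixels), "extrinsics" (4x4, takes a point from camera to world coordinates). Camera axes: x right, y down, z forward; pixel columns grow to the right and rows downward; lengths in mm; the calibration is good to about 2 mm. A picture is of the moment at which its call begins. There is no depth.
- r.hand_in(): hands the job in, once; it reports no verdict.
The state is a dict: "time": time; "joint_pos": joint angles; "qd": joint speeds; "joint_efforts": joint torques, N m; "tool_pos": TCP position; "tcp_rot": TCP orientation; "ft_force": force on the tool from outside, world axes, zero at the start; "wrist_torque": the same for the moment, N m; "finger_gap": finger opening in mm.
Only numpy, scipy, OpenCV 4.12 (cv2) and the standard library are available. Lean on these libraries where they do the work, as an engineer would, in place of code of your own. Each camera call takes 0.05 s, during which the arm holds its last target.

## Working session

There is one attempt and no reset: what is moved stays moved. The work goes in short steps, Python scripts to look and compute and a shell command to move; the robot and the scene stay as the last step left them, time stands still between calls to the robot, and variables do not carry over. Pictures are saved under pics/ and viewed, and the job is handed in when it is done.

```bash
mkdir -p pics
python3 - <<'E'
from bench import r
import cv2,json,numpy as np
for n in("scene","top"):
    s=r.snapshot(n); cv2.imwrite(f"pics/{n}0.png",s["pixels"][:,:,::-1])
    np.savez(f"{n}0.npz",**s); print(n,np.round(s["intrinsics"],1).tolist(),np.round(s["extrinsics"],3).tolist())
print(r.sense())
E
```

```text
scene [[382.5, 0.0, 284.3], [0.0, 382.5, 209.2], [0.0, 0.0, 1.0]] [[-0.128, 0.537, -0.834, 1424.999], [0.992, 0.057, -0.116, -42.557], [-0.015, -0.842, -0.54, 708.469], [0.0, 0.0, 0.0, 1.0]]
top [[380.0, 0.0, 274.9], [0.0, 380.0, 214.4], [0.0, 0.0, 1.0]] [[0.089, -0.972, 0.216, 276.656], [-0.996, -0.088, 0.016, -166.686], [0.003, -0.217, -0.976, 1127.534], [0.0, 0.0, 0.0, 1.0]]
{'time': 0.1, 'joint_pos': array([-7.81175572e+01,  7.50982686e+00,  8.53232547e+01,  2.05911284e-04,
        8.72601226e+01, -4.89237142e+00]), 'qd': array([-0.00119462, -0.21028575, -0.11998635, -0.00728349,  0.11631229,
       -0.03581115]), 'joint_efforts': array([ 1.82728185e-03, -5.70948780e+01, -5.01944017e+01, -9.31092131e-05,
        7.90187682e-03,  4.81071208e-05]), 'tool_pos': array([ 173.09608072, -573.9835127 ,  230.35720272]), 'tcp_rot': array([-1.79907153e+02, -8.15375435e-03,  1.67747976e+01]), 'ft_force': array([ 0.08281907,  0.27594075, -1.2567379 ]), 'wrist_torque': array([-0.02332343, -0.01054223, -0.01976482]), 'finger_gap': 85.9153808144854}
```

View pics/scene0.png

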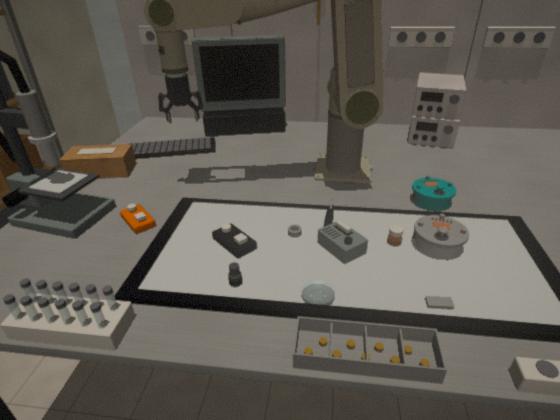

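View pics/top0.png

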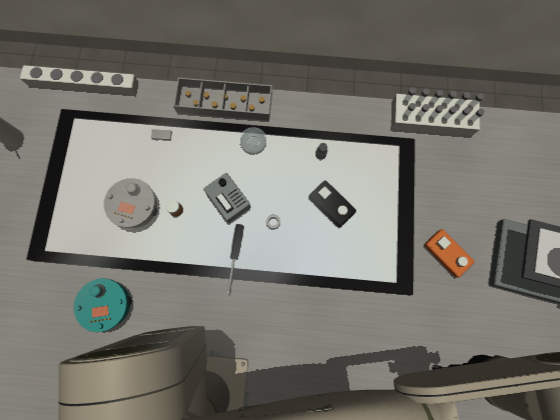

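Run:
```python
import cv2,numpy as np
a=cv2.imread("pics/top0.png")
c=[cv2.resize(a[y:y+64,x:x+64],(390,390),interpolation=cv2.INTER_CUBIC) for x,y in((99,170),(196,166))]
d=[cv2.resize(a[y:y+64,x:x+64],(390,390),interpolation=cv2.INTER_CUBIC) for x,y in((300,172),)]
cv2.imwrite("pics/crop1.png",np.hstack(c)); 
b=cv2.imread("pics/scene0.png")
d.append(cv2.resize(b[205:269,205:269],(390,390),interpolation=cv2.INTER_CUBIC))
cv2.imwrite("pics/crop2.png",np.hstack(d))
e=[cv2.resize(b[y:y+64,x:x+64],(390,390),interpolation=cv2.INTER_CUBIC) for x,y in((408,204),(312,205))]
cv2.imwrite("pics/crop3.png",np.hstack(e))
```

```text
(no output)
```

View pics/crop1.png

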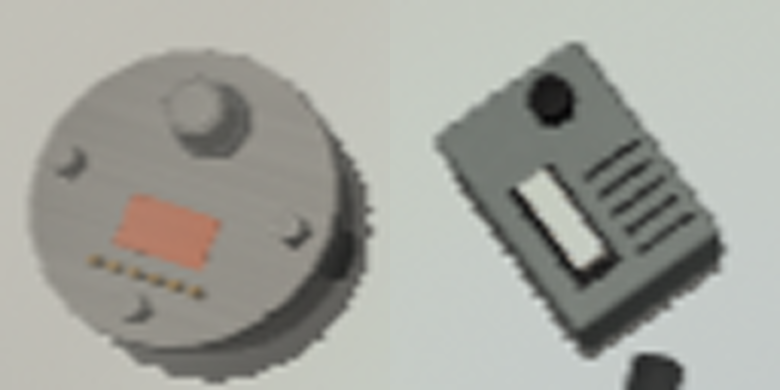

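View pics/crop2.png

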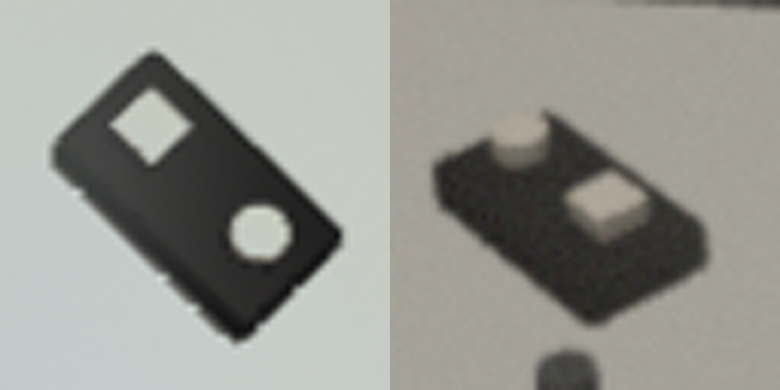

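View pics/crop3.png

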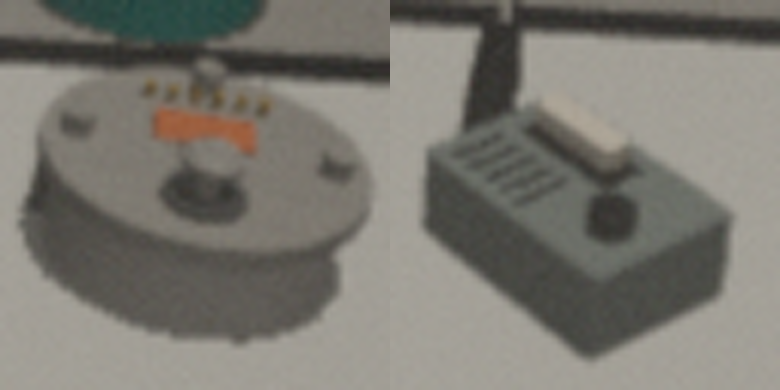

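The grey chamber is at top-view (131,204), with its mushroom plunger at (131,188) towards the far edge; the turquoise look-alike at (101,305) is off the light table, so it's rejected. The grey lamp box is at (226,198), its bar key at about (224,202). The black handset is at (332,203), with the square key at about (325,193) and the round key at about (343,210, avoid). The orange handset at (450,253) is rejected.

```bash
cat > h.py <<'E'
import numpy as np,cv2
D={n:dict(np.load(f"{n}0.npz")) for n in("top","scene")}
def ray(n,u,v):
    K,E=D[n]["intrinsics"],D[n]["extrinsics"]
    d=E[:3,:3]@np.linalg.solve(K,[u,v,1]);return E[:3,3],d
def onz(n,u,v,z):
    o,d=ray(n,u,v);return o+d*(z-o[2])/d[2]
def tri(p,q):
    o1,d1=ray("top",*p);o2,d2=ray("scene",*q)
    t=np.linalg.lstsq(np.c_[d1,-d2],o2-o1,rcond=None)[0];a=o1+t[0]*d1;b=o2+t[1]*d2
    return (a+b)/2,np.linalg.norm(a-b)
def blobs(n,box,thr,mode="white"):
    x0,y0,x1,y1=box;im=cv2.cvtColor(D[n]["pixels"],cv2.COLOR_RGB2GRAY)[y0:y1,x0:x1]
    im=cv2.resize(im,None,fx=6,fy=6,interpolation=cv2.INTER_CUBIC)
    m=(im>thr).astype(np.uint8);N,L,S,C=cv2.connectedComponentsWithStats(m)
    H,W=m.shape
    return [((C[i]+.5)/6-.5+[x0,y0],S[i][4]/36,cv2.minAreaRect(np.argwhere(L==i)[:,::-1].astype(np.float32))) for i in range(1,N) if S[i][0]>0 and S[i][1]>0 and S[i][0]+S[i][2]<W and S[i][1]+S[i][3]<H and S[i][4]>200]
E
python3 - <<'E'
from h import *
np.set_printoptions(precision=1,suppress=True)
def rep(l,box,z,thr=150):
    for c,A,rr in blobs("top",box,thr): print(l,c,round(A,1),onz("top",*c,z),"rot",rr[1],rr[2])
rep("lamp",(210,188,238,216),93); rep("hand",(312,178,354,222),71)
# chamber: rough head pix
print("vent",onz("top",131,187.2,110))
c=lambda x,y,x0,y0:(x0+x/6.094-.5+.08,y0+y/6.094-.5+.08)
sc=dict(vent=c(212,152,408,204),lamp=c(582,131,312-64,205),rec=c(607,196,205-64,205),stop=c(519,131,205,205))
sc=dict(vent=c(212,152,408,204),lamp=c(582-390,131,312,205),rec=c(607-390,196,205,205),stop=c(519-390,131,205,205))
for k,z in dict(vent=110,lamp=93,rec=71,stop=71).items(): print("scene",k,np.array(sc[k]),onz("scene",*sc[k],z))
print("vent tri",tri(c(196,103,99,170),sc["vent"]))
# thumbscrew tops, z=94
for p in((68,157),(290,228),(133,305)): print("screw",onz("top",*c(*p,99,170),94))
print("head top",onz("top",*c(195,103,99,170),110))
E
```

```text
lamp [223.6 201.3] 85.4 [530.7  -2.6  93. ] rot (102.40001678466797, 32.80000686645508) 53.130104064941406
hand [324.3 192.1] 79.4 [ 589.4 -285.3   71. ] rot (55.154327392578125, 53.740116119384766) 45.0
hand [342.2 209.6] 60.6 [ 542.2 -339.6   71. ] rot (49.0, 53.0) 90.0
vent [543.7 256.2 110. ]
scene vent [442.4 228.5] [550.1 259.1 110. ]
scene lamp [343.1 226.1] [542.6  -1.4  93. ]
scene rec [240.2 236.7] [ 593.5 -283.8   71. ]
scene stop [225.7 226.1] [ 547.5 -337.2   71. ]
vent tri (array([546.6, 259.4, 107.3]), np.float64(1.8800912887878078))
screw [519.  318.3  94. ]
screw [494.8 210.8  94. ]
screw [452.7 276.1  94. ]
head top [545.7 257.7 110. ]
```

Run:
```python
from h import *
np.set_printoptions(precision=1,suppress=True)
c=lambda x,y,x0,y0:(x0+x/6.094-.5+.08,y0+y/6.094-.5+.08)
P=[onz("top",*c(x-390,y,196,166),75) for x,y in((575,42),(437,145),(585,330),(717,228))]
for p in P:print(p)
ctr=np.mean(P,0);print("ctr",ctr)
ex=(P[0]+P[3]-P[1]-P[2])/2; ey=(P[0]+P[1]-P[2]-P[3])/2
print(np.linalg.norm(ex),np.linalg.norm(ey),np.degrees(np.arctan2(ex[1],ex[0])))
ex/=np.linalg.norm(ex);ey/=np.linalg.norm(ey)
print("key",ctr-16*ex-15*ey,"knob",ctr+14*ex+38*ey,"knob seen",onz("top",*c(551-390,98,196,166),89))
for n,box in(("scene",(330,208,356,238)),("scene",(216,215,252,248))):
  for t in(165,185):
    for q in blobs(n,box,t): print(n,t,q[0],q[1])
a=cv2.cvtColor(D["scene"]["pixels"],cv2.COLOR_RGB2BGR)[212:242,325:365]
cv2.imwrite("pics/lampz.png",cv2.resize(a,(800,600),interpolation=cv2.INTER_CUBIC))
```

```text
[621.8   3.7  75. ]
[565.2  62.6  75. ]
[482.8 -17.3  75. ]
[536.8 -73.2  75. ]
ctr [551.6  -6.1  75. ]
79.75158552625204 114.70039807783915 -46.06203168885932
key [529.6  -4.8  75. ] knob [589.1   9.9  75. ] knob seen [588.8   9.4  89. ]
scene 165 [225.7 225.7] 12.805555555555555
scene 165 [239.9 236.8] 23.444444444444443
```

View pics/lampz.png

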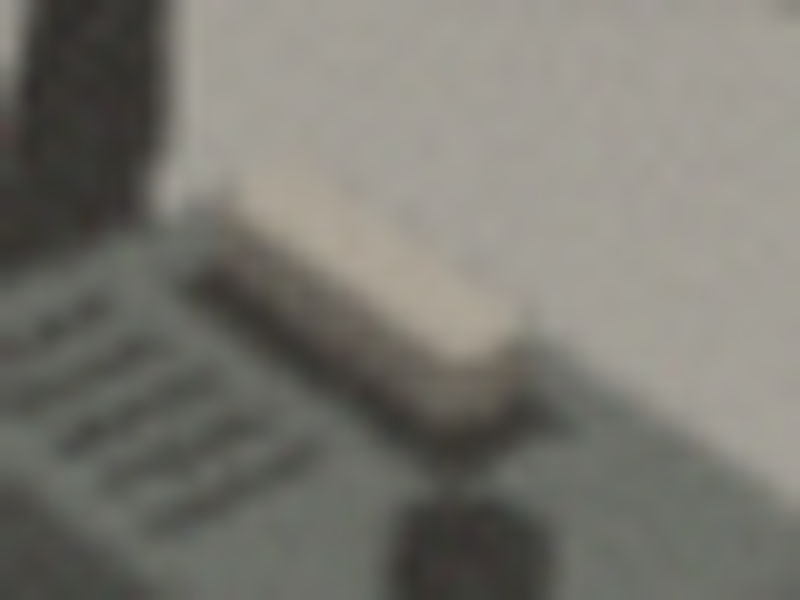

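```bash
python3 -m jog '[[0.04,-0.05,0,0,0,0],[0.12,-0.14,0,0,0,0],[0.2,-0.23,0,0,0,0],[0.3,-0.34,0,0,0,0],[0.4,-0.46,0,0,0,0],[0.5,-0.57,0,0,0,0],[0.6,-0.69,0,0,0,0],[0.7,-0.8,0,0,0,0],[0.77,-0.88,0,0,0,0],[0.796,-0.918,0,0,0,0]]' 0 20
python3 -m jog '[[0.04,-0.05,0,0,0,0],[0.12,-0.14,0,0,0,0],[0.2,-0.23,0,0,0,0],[0.3,-0.34,0,0,0,0],[0.4,-0.46,0,0,0,0],[0.5,-0.57,0,0,0,0],[0.6,-0.69,0,0,0,0],[0.7,-0.8,0,0,0,0],[0.77,-0.88,0,0,0,0],[0.796,-0.918,0,0,0,0]]'
python3 -m jog '[[0.04,-0.05,0,0,0,0],[0.12,-0.14,0,0,0,0],[0.2,-0.23,0,0,0,0],[0.3,-0.34,0,0,0,0],[0.4,-0.46,0,0,0,0],[0.5,-0.57,0,0,0,0],[0.6,-0.69,0,0,0,0],[0.7,-0.8,0,0,0,0],[0.77,-0.88,0,0,0,0],[0.796,-0.918,0,0,0,0]]'
python3 -m jog '[[0,0,0,0,0,0],[0,0,0,0,0,0]]'
```

```text
time: 1.1
tool_pos: [298.2, -295.3, 231.0]
tcp_rot: [-180.0, -0.0, 16.9]
ft_force: [0.4, 0.1, -0.4]
finger_gap: -0.2
time: 2.1
tool_pos: [422.3, -18.6, 231.0]
tcp_rot: [-180.0, 0.0, 16.9]
ft_force: [0.2, 0.2, 0.3]
finger_gap: -0.3
time: 3.1
tool_pos: [546.8, 257.9, 230.5]
tcp_rot: [180.0, 0.1, 16.8]
ft_force: [0.6, -0.4, 0.6]
finger_gap: -0.6
time: 3.3
tool_pos: [545.9, 255.7, 231.0]
tcp_rot: [180.0, 0.1, 16.7]
ft_force: [-0.4, -0.6, -0.0]
finger_gap: -0.2
```

```bash
python3 -m jog '[[0,0,0.06,0,0,0],[0,0,0.14,0,0,0],[0,0,0.22,0,0,0],[0,0,0.3,0,0,0],[0,0,0.36,0,0,0],[0,0,0.4,0,0,0],[0,0,0.42,0,0,0],[0,0,0.42,0,0,0],[0,0,0.42,0,0,0]]'
python3 - <<'E'
from bench import r
import cv2,numpy as np
a=r.snapshot("top")["pixels"][:,:,::-1];b=r.snapshot("scene")["pixels"][:,:,::-1]
cv2.imwrite("pics/v1.png",np.hstack([cv2.resize(a[160:250,90:180],(400,400),interpolation=2),cv2.resize(b[165:265,390:490],(400,400),interpolation=2)]))
E
```

```text
time: 4.2
tool_pos: [546.6, 257.2, 127.2]
tcp_rot: [-180.0, -0.1, 16.8]
ft_force: [0.6, 0.6, 1.1]
finger_gap: -0.1
```

View pics/v1.png

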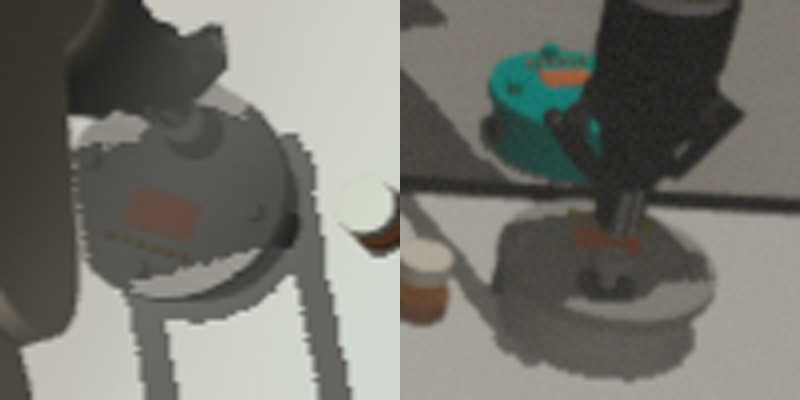

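```bash
cat >> h.py <<'E'
def proj(n,p):
    K,E=D[n]["intrinsics"],D[n]["extrinsics"];c=E[:3,:3].T@(np.array(p,float)-E[:3,3]);q=K@c;return q[:2]/q[2]
E
python3 - <<'E'
from h import *
for p in((546.3,257.4,126.5),(546.3,257.4,110)): print(proj("scene",p),proj("top",p))
E
```

```text
[442.7012151  222.57066733] [128.51052462 184.54165291]
[441.412636   227.65925944] [130.71907883 186.28196039]
```

```bash
python3 -m jog '[[0,0,0.02,0,0,0],[0,0,0.04,0,0,0],[0,0,0.056,0,0,0],[0,0,0.064,0,0,0],[0,0,0.072,0,0,0],[0,0,0.08,0,0,0],[0,0,0.084,0,0,0],[0,0,0.084,0,0,0]]'
```

```text
time: 5.1
tool_pos: [546.0, 257.1, 105.3]
tcp_rot: [-180.0, 0.0, 16.8]
ft_force: [-2.3, 0.3, 2.4]
finger_gap: 0.1
```

```bash
python3 -m jog '[[0,0,0.004,0,0,0],[0,0,0.008,0,0,0],[0,0,0.012,0,0,0],[0,0,0.012,0,0,0]]'
```

```text
time: 5.5
tool_pos: [546.2, 257.1, 102.2]
tcp_rot: [-180.0, -0.0, 16.8]
ft_force: [-1.3, 0.4, 2.4]
finger_gap: 0.1
```

```bash
python3 -m jog '[[0,0,0.004,0,0,0],[0,0,0.008,0,0,0],[0,0,0.008,0,0,0]]'
```

```text
time: 5.8
tool_pos: [546.3, 257.1, 100.5]
tcp_rot: [-180.0, -0.0, 16.8]
ft_force: [-1.6, 0.6, 5.3]
finger_gap: 0.1
```

```bash
python3 -m jog '[[0,0,0.004,0,0,0],[0,0,0.004,0,0,0],[0,0,0.004,0,0,0]]'; python3 -c "
from bench import r
print(r.sense()['ft_force'],r.sense()['tool_pos'])"
```

```text
time: 6.1
tool_pos: [546.2, 257.1, 99.8]
tcp_rot: [-180.0, -0.0, 16.8]
ft_force: [-2.1, -1.2, 6.3]
finger_gap: -0.1
[-2.14981982 -1.17964343  6.30764793] [546.24806931 257.11909185  99.77637409]
```

```bash
python3 -m jog '[[0,0,-0.02,0,0,0],[0,0,-0.06,0,0,0],[0,0,-0.12,0,0,0],[0,0,-0.18,0,0,0],[0,0,-0.2,0,0,0],[0,0,-0.2,0,0,0]]'
python3 -m jog '[[-0.03,0.08,0,0,0,0],[-0.07,0.2,0,0,0,0],[-0.13,0.35,0,0,0,0],[-0.18,0.5,0,0,0,0],[-0.24,0.65,0,0,0,0],[-0.29,0.8,0,0,0,0],[-0.33,0.91,0,0,0,0],[-0.354,0.977,0,0,0,0],[-0.354,0.977,0,0,0,0],[-0.354,0.977,0,0,0,0]]'
python3 -m jog '[[0,0,0.04,0,0,0],[0,0,0.1,0,0,0],[0,0,0.14,0,0,0],[0,0,0.16,0,0,0],[0,0,0.16,0,0,0],[0,0,0.16,0,0,0]]'
python3 - <<'E'
from bench import r
import cv2,numpy as np
from h import *
a=r.snapshot("top")["pixels"][:,:,::-1];b=r.snapshot("scene")["pixels"][:,:,::-1]
cv2.imwrite("pics/l1.png",np.hstack([cv2.resize(a[160:250,100:160+30],(266,400),interpolation=2) if 0 else cv2.resize(b[190:270,400:480],(400,400),interpolation=2),cv2.resize(b[180:260,305:385],(400,400),interpolation=2)]))
cv2.imwrite("pics/l1t.png",cv2.resize(a[150:250,90:250],(800,500),interpolation=2))
print(proj("scene",(532,-2.5,109.3)),proj("scene",(532,-2.5,93)),proj("scene",(546,257,104)))
E
```

```text
time: 6.7
tool_pos: [547.1, 257.5, 151.4]
tcp_rot: [-180.0, -0.2, 16.8]
ft_force: [1.2, -0.5, -0.1]
finger_gap: -0.1
time: 7.7
tool_pos: [531.5, -2.3, 148.8]
tcp_rot: [-180.0, 0.0, 16.7]
ft_force: [0.6, -0.0, -0.7]
finger_gap: -0.4
time: 8.3
tool_pos: [531.8, -2.2, 109.2]
tcp_rot: [-180.0, 0.0, 16.8]
ft_force: [0.9, 0.1, 0.1]
finger_gap: -0.2
[343.08329899 219.06481748] [342.68841717 223.87990513] [440.7705155 229.4132398]
```

View pics/l1.png

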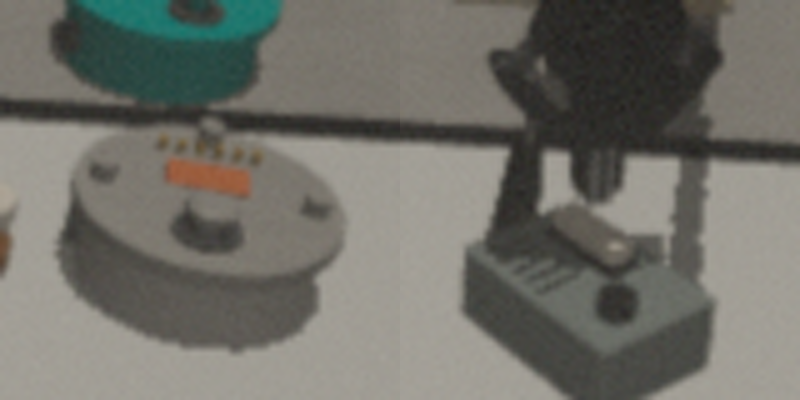

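View pics/l1t.png

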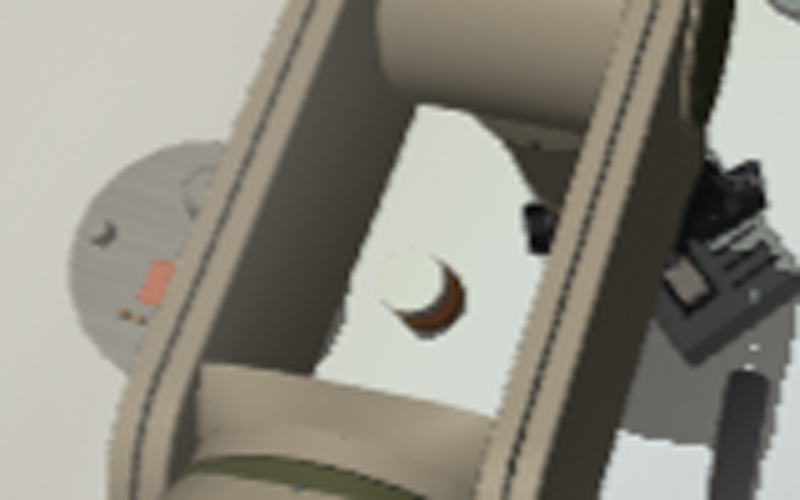

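The vent head sits visibly lower (left half, head at (211,205)), and the fingertip is above the bar key, perhaps 2 mm short in x. I'll shift by that and press.

```bash
python3 -m jog '[[0.008,0.002,0.016,0,0,0],[0.008,0.002,0.036,0,0,0],[0.008,0.002,0.052,0,0,0],[0.008,0.002,0.064,0,0,0],[0.008,0.002,0.072,0,0,0],[0.008,0.002,0.08,0,0,0],[0.008,0.002,0.088,0,0,0],[0.008,0.002,0.096,0,0,0],[0.008,0.002,0.096,0,0,0]]'
```

```text
time: 9.3
tool_pos: [533.9, -2.2, 85.2]
tcp_rot: [-180.0, -0.0, 16.8]
ft_force: [-2.8, 0.5, 2.5]
finger_gap: -0.0
```

```bash
python3 -m jog '[[0,0,0.004,0,0,0],[0,0,0.008,0,0,0],[0,0,0.008,0,0,0],[0,0,0.008,0,0,0]]'
```

```text
time: 9.7
tool_pos: [534.0, -2.3, 83.6]
tcp_rot: [180.0, -0.0, 16.8]
ft_force: [-3.6, -0.4, 5.5]
finger_gap: -0.1
```

```bash
python3 -m jog '[[0,0,0.003,0,0,0],[0,0,0.003,0,0,0],[0,0,0.003,0,0,0]]'
python3 -m jog '[[0,0,-0.02,0,0,0],[0,0,-0.06,0,0,0],[0,0,-0.12,0,0,0],[0,0,-0.18,0,0,0],[0,0,-0.2,0,0,0],[0,0,-0.2,0,0,0],[0,0,-0.2,0,0,0]]'
```

```text
time: 10.0
tool_pos: [534.0, -2.3, 83.0]
tcp_rot: [180.0, -0.0, 16.8]
ft_force: [-2.8, 0.0, 6.3]
finger_gap: 0.0
time: 10.7
tool_pos: [533.8, -2.2, 132.5]
tcp_rot: [180.0, -0.0, 16.8]
ft_force: [-0.0, 0.3, -0.4]
finger_gap: 0.3
```

```bash
python3 -m jog '[[-0.01,0.06,0,0,0,0],[-0.02,0.17,0,0,0,0],[-0.03,0.3,0,0,0,0],[-0.04,0.42,0,0,0,0],[-0.05,0.52,0,0,0,0],[-0.055,0.574,0,0,0,0]]'
python3 -m jog '[[-0.01,0.06,0,0,0,0],[-0.02,0.17,0,0,0,0],[-0.03,0.3,0,0,0,0],[-0.04,0.42,0,0,0,0],[-0.05,0.52,0,0,0,0],[-0.055,0.574,0,0,0,0],[-0.055,0.574,0,0,0,0],[-0.055,0.574,0,0,0,0]]'
python3 -m jog '[[0,0,0.04,0,0,0],[0,0,0.1,0,0,0],[0,0,0.14,0,0,0],[0,0,0.17,0,0,0],[0,0,0.184,0,0,0],[0,0,0.184,0,0,0],[0,0,0.184,0,0,0]]'
python3 - <<'E'
from bench import r
import cv2,numpy as np
from h import *
a=r.snapshot("top")["pixels"][:,:,::-1];b=r.snapshot("scene")["pixels"][:,:,::-1]
cv2.imwrite("pics/r1.png",np.hstack([cv2.resize(b[190:270,200:280],(400,400),interpolation=2),cv2.resize(b[190:270,305:385],(400,400),interpolation=2)]))
cv2.imwrite("pics/r1t.png",cv2.resize(a[150:250,200:360],(800,500),interpolation=2))
print(proj("scene",(590.5,-285,86.6)),proj("scene",(590.5,-285,71)))
E
```

```text
time: 11.3
tool_pos: [561.7, -146.3, 131.7]
tcp_rot: [-180.0, 0.1, 16.7]
ft_force: [0.4, 0.3, -0.9]
finger_gap: -0.1
time: 12.1
tool_pos: [590.2, -284.1, 132.1]
tcp_rot: [-179.9, 0.0, 16.8]
ft_force: [0.0, 0.2, -0.1]
finger_gap: 0.4
time: 12.8
tool_pos: [590.6, -285.1, 86.9]
tcp_rot: [180.0, -0.0, 16.8]
ft_force: [0.6, -0.0, -0.6]
finger_gap: -0.1
[239.57385742 231.54304268] [240.01020632 236.0705954 ]
```

View pics/r1.png

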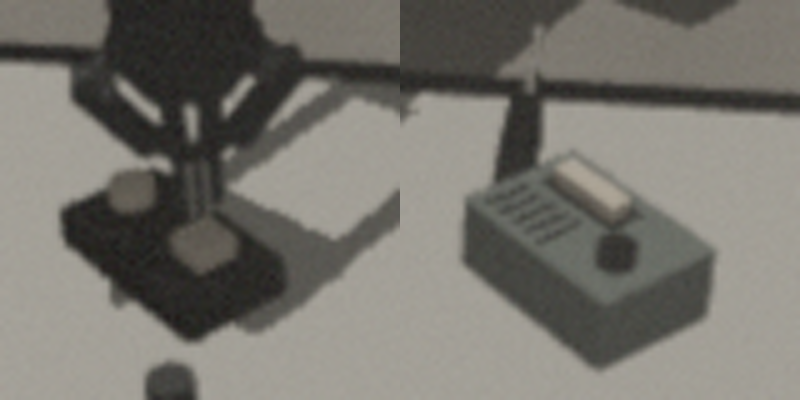

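View pics/r1t.png

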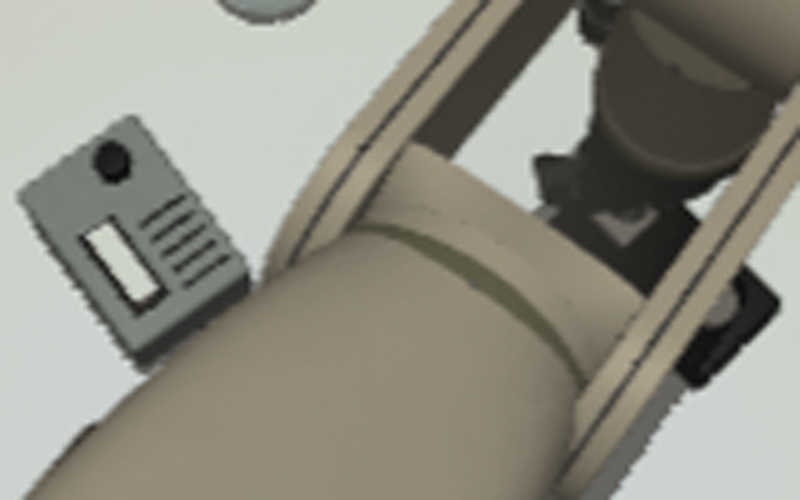

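The bar key is visibly lower ((592,190) in the scene crop), and the fingertip (200,212) stands over the square key (203,240). The round key at (132,190) is well clear.

```bash
python3 -m jog '[[0,0,0.016,0,0,0],[0,0,0.036,0,0,0],[0,0,0.052,0,0,0],[0,0,0.064,0,0,0],[0,0,0.072,0,0,0],[0,0,0.08,0,0,0],[0,0,0.088,0,0,0],[0,0,0.092,0,0,0],[0,0,0.092,0,0,0]]'
```

```text
time: 13.8
tool_pos: [590.4, -285.0, 63.5]
tcp_rot: [-180.0, -0.0, 16.8]
ft_force: [-2.3, 0.0, 3.1]
finger_gap: 0.4
```

```bash
python3 -m jog '[[0,0,0.004,0,0,0],[0,0,0.008,0,0,0],[0,0,0.008,0,0,0],[0,0,0.008,0,0,0]]'
```

```text
time: 14.2
tool_pos: [590.5, -285.0, 61.8]
tcp_rot: [180.0, -0.0, 16.8]
ft_force: [-2.4, 1.0, 4.1]
finger_gap: 0.4
```

```bash
python3 -m jog '[[0,0,0.005,0,0,0],[0,0,0.005,0,0,0],[0,0,0.005,0,0,0]]'
```

```text
time: 14.5
tool_pos: [590.6, -285.0, 60.7]
tcp_rot: [180.0, -0.0, 16.8]
ft_force: [-1.2, 1.4, 7.1]
finger_gap: 0.2
```

```bash
python3 -m jog '[[0,0,-0.02,0,0,0],[0,0,-0.06,0,0,0],[0,0,-0.14,0,0,0],[0,0,-0.26,0,0,0],[0,0,-0.4,0,0,0],[0,0,-0.52,0,0,0],[0,0,-0.58,0,0,0],[0,0,-0.6,0,0,0]]'
python3 -m jog '[[-0.06,0.04,0,0,0,0],[-0.16,0.1,0,0,0,0],[-0.3,0.18,0,0,0,0],[-0.45,0.27,0,0,0,0],[-0.6,0.37,0,0,0,0],[-0.75,0.46,0,0,0,0],[-0.88,0.54,0,0,0,0],[-0.97,0.59,0,0,0,0],[-1,0.61,0,0,0,0],[-1,0.61,0,0,0,0]]'
python3 - <<'E'
from bench import r
import cv2,numpy as np
import h
from h import *
o={n:D[n]["pixels"].copy() for n in D}
for n in("top","scene"):
    s=r.snapshot(n);D[n]=h.D[n]=s
    cv2.imwrite(f"pics/{n}9.png",s["pixels"][:,:,::-1])
P=lambda im,x,y:cv2.resize(im[y:y+56,x:x+56,::-1],(260,280),interpolation=2)
cv2.imwrite("pics/cmp.png",np.vstack([np.hstack([P(im,415,200),P(im,315,208),P(im,206,210)]) for im in(o["scene"],D["scene"]["pixels"])]))
np.set_printoptions(precision=1,suppress=True)
for l,b,z in(("lamp",(210,188,238,216),87),("hand",(312,178,354,222),65)):
    for c,A,_ in blobs("top",b,150): print(l,c,A,onz("top",*c,z))
E
```

```text
time: 15.3
tool_pos: [591.3, -285.5, 212.9]
tcp_rot: [179.8, -0.1, 16.8]
ft_force: [1.1, 0.1, 0.6]
finger_gap: 0.0
time: 16.3
tool_pos: [393.1, -503.5, 208.1]
tcp_rot: [-179.8, 0.1, 16.6]
ft_force: [-0.6, 0.4, 0.8]
finger_gap: 0.4
lamp [223.9 202. ] 82.83333333333333 [530.4  -2.8  87. ]
hand [324.1 192.6] 79.97222222222223 [ 589.8 -285.7   65. ]
hand [342.2 209.6] 60.94444444444444 [ 543.7 -340.6   65. ]
```

View pics/cmp.png

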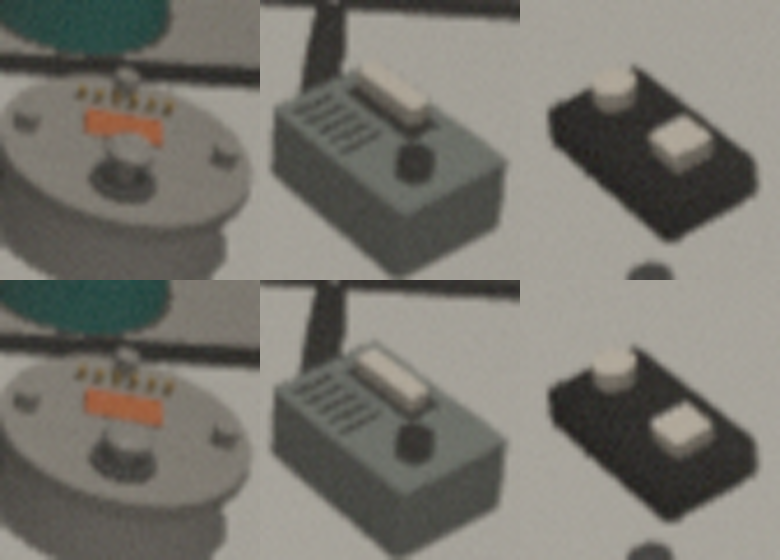

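View pics/top9.png

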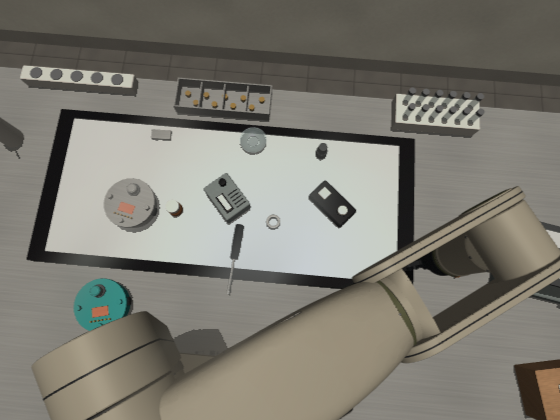

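All three keys are lower than before (vent head (130,435), bar (393,380) and square key (683,430) in the comparison's bottom row). The round key is still up, the housings haven't moved, and the hand is clear.

```bash
python3 -c "
from bench import r
print(r.hand_in())"
```

```text
the job is handed in; nothing more can be done
None
```

I pressed the vent plunger, then the lamp box's bar key, then the handset's square key, using the shut fingertips. The job was handed in at about 16.4 s, with the hand clear of everything.

**Forces:** the highest vertical readings were 6.3, 6.3 and 7.1 N. The third was slightly over the suggested 5 to 6 N but well under 20 N. Sideways readings of up to about 3.6 N appeared during the presses.

**Depths:** each key top was pushed about 10 mm below its nominal up height.

**Final pictures:** all three keys sit lower than before and stay there. The round key is still up, its top-view position unchanged to 0.1 px. The chamber, lamp box, handset and bystanders look unmoved by eye.

**Disagreement:** for the bar key, the two cameras differed by up to about 12 mm in x in the first estimate and about 5 mm after a closer look. I pressed 2 to 3 mm off the top-view centre, which was still on the key. I judged key depth from the pictures and the force and height readings, since there was no direct joint reading.

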